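Nest the spares tote in the slotted tote on the shock-mounted tray

ROBOT

A 6-joint arm with a two-finger parallel gripper is mounted at the origin on the work surface. World frame = base frame: x ahead of the robot, y to its left, z up, the work surface at z = 0. Lengths are in mm, angles in rad, forces in N, time in s.
With the tool pointing down it reaches from about 350 to 775 mm from the base axis. Payload 5.5 kg.
Tool frame: the origin (TCP) lies at the very end of the fingers, on their centre line; the grasp point (between the pads) lies 19 mm behind it; z points along the fingers, y is the direction in which the jaws open and shut (so a half turn about z gives the same grasp; the last joint's range is limited). The gripper opens to 85 mm and grips with 20 to 120 N. Pads are 22 mm wide; open, the fingers measure 114 mm over their backs; the gripper's body (76 mm by 85 mm) begins 54 mm behind the grasp point. The pads swing forward as they close: fully open they stand 13 mm farther back than shut.
Start: joints at [1.04, 0.313, 0.046, 1.304, 0, 1.431], TCP at [219.061, 531.68, 231.323] pointing down, gripper open.
Joint ranges: [-2.76, 2.76], [-0.86, 1.69], [-1.03, 1.26], [-2.2, 2.34], [-1.47, 1.5], [-3.14, 3.14]. Speed limits (rad/s): [2.57, 2.57, 3.14, 3.14, 3.14, 3.14].

INTERFACE

Orientations are given as [roll, pitch, yaw] about the fixed x, y, z axes, in that order (R = Rz(yaw) Ry(pitch) Rx(roll)).
In Python, from station import r gives the robot as it stands.
- The arm moves only by the shell command python3 -m handwheel 'ROWS' [OPENING] [FORCE]. ROWS is JSON, a list that holds one entry, the list of rows, each a list of 4 numbers: the shift along the tool's x, y, z each as a share of 2 cm, from -1 to 1, then the turn about the tool's z as a share of 8 degrees, from -1 to 1. In form: [[[tx, ty, tz, roll], ...]]. A call has 1 to 5 rows; each row shifts and turns the commanded pose from where the row before left it, along the tool's axes as they then stand; what a row does not reach is not made up. A row lasts 1/10 s, in which the tool goes at most 50 mm and 8.59 degrees, less where a joint would pass 70% of its speed; a pose out of reach is approached as far as the arm can. A call with a number of a shift or a turn outside -1 to 1 is refused whole. A call with a gripper value outside its range is refused whole. OPENING is the opening in per cent of the stroke, from 0 (shut) to 100 (fully open), set as the call begins (- or left out, the last holds). The fingers move at their own pace and stop on an object; FORCE is the grip in N (left out, the last holds). Time passes only in rows, so rows that do not move let the fingers close. It gives the time, the measured TCP pose, the force and the opening at its end, in the units of the state.
- r.get_obs(): the state, without advancing time (a new reading comes with each control period).
- r.camera(name): name is "side" or "top"; returns a dict with "image" (420x560x3 uint8, blue, green, red), "camera_matrix" (3x3 intrinsics, pixels), "D" ([k1, k2, p1, p2, k3] as OpenCV has them; the pictures are not rectified), "rvec" (rotation vector, rad) and "tvec" (3), from world to camera coordinates, as OpenCV has them. Camera axes: x right, y down, z forward; pixel columns grow to the right and rows downward; lengths in mm; the calibration is good to about 2 mm. A picture is of the moment at which its call begins. There is no depth.
- r.hand_in(): hands the job in, once; it reports no verdict.
The state is a dict: "clock": time; "q": joint angles; "qvel": joint speeds; "tau": joint torques, N m; "eef_pos": TCP position; "tool_rot": TCP orientation; "force": force on the tool from outside, world axes, zero at the start; "wrist_torque": the same for the moment, N m; "width": finger opening in mm.
Only numpy, scipy, OpenCV 4.12 (cv2) and the standard library are available. Lean on these libraries where they do the work, as an engineer would, in place of code of your own. Each camera call takes 0.05 s, during which the arm holds its last target. There are 200 camera calls.

TASK

Put the loose ribbed tote away inside the slotted tote that stands on the sprung tray: as it lies it would only stack on top, so lift it by its handle, turn it half round until its low end is over the other's low end and the ribs find their channels, and press it down against the sprung shoes until it is fully home. Press with feeling, since the tray sinks as you push and its shock mounts must not be pushed down more than about 25 mm; then let go, and leave everything else on the bench where it is.

Things in the scene. Friction and masses are not known exactly. Their poses are not given: they have to be found in the camera images.
- tote: the loose ribbed tote, grey plastic, empty, on the bench, 0.3 to 0.55 kg; body 164 x 124 mm (its x, y), walls 4 mm thick, 80 mm high, but the +x end wall is the low end, 50 mm high. Origin: centre of its underside, z up. It starts roughly the wrong way round for nesting.
- handle (a point): middle of the ribbed tote's handle, 96 mm above its underside: a plain bar 18 mm thick (tote's x), 80 mm long (y), 24 mm high, on a 6 mm wall across the tote's middle; its top is 108 mm above the underside; 69 mm free inside the tote on either side of it. Axes as the tote's.
- rib (a point): lower end of one of the tote's four upright ribs, which stand out 11 mm from its long sides (to y = +-73 mm), 12 mm wide, centred at x = +50 and x = -25 mm on both sides, from 76 mm down to 10 mm above the underside, lower ends round. This point is at x = 50, y = 67.5, z = 10 mm of the tote.
- slotted_tote (a point): the slotted tote, same grey plastic, empty, fixed on the sprung tray. The point: centre of its underside, about 47 mm above the bench unloaded; it sinks with the tote; axes the tote's, z up. Outside 190 x 158 mm (x, y), 80 mm high, +x end wall is the low end, 50 mm; inside 176 x 132 mm; floor 4 mm. Fully home, the ribbed tote's underside is 14 mm above this one (ribs on the channel floors).
- channel (a point): mouth, at the rim, of one of the slotted tote's four rib channels: 17 mm wide in x, centred at x = +50 and -25 mm in both long walls (this one x = 50, y = 72, z = 80 mm), open to the inside and the top, outer wall at y = +-76 mm, floor 24 mm above the underside. Turned the wrong way the ribs only stand in the 6 mm deep rim saddles at x = -50 and +25 mm, undersides 64 mm apart: stacked.
- shoe (a point): lower end of the sloping steel shoe in that channel (one in each, its lower end 40 mm below the rim), pressed inwards by a spring so that it rubs on the rib. The shoes resist from about 55 mm between the undersides downwards, more and more, up to 9 to 14 N at about 31 mm apart, then about a quarter less until home. That is the total, the ribbed tote's weight included: it does not sink home by itself, and stays where left.
- dock (a joint): how far the slotted tote has sunk on its rubber shock mounts, m: 0 unloaded, grows as it is pressed down. It begins to sink at about 2 N and then gives 1 mm for every 0.6 N of total downward load (about 14 mm at 10.5 N); the mounts are over-pressed beyond 26 mm (about 18 N).
- screwdriver: bystander: screwdriver lying between the totes; origin under its middle
- valve: bystander: spare glass valve standing upright, 40 mm across, 76 mm high; origin under its centre
- connector: bystander: coaxial connector standing upright, 32 mm across, 40 mm high; origin under its centre
- meter: bystander: black panel meter lying face up, 75 x 75 x 45 mm; origin under its centre
- spanner: bystander: spanner lying flat; origin under its middle
- dial_knob: bystander: black dial knob, 52 mm across, 30 mm high; origin under its centre

How it is judged (in metres and radians):
On the way, in this order (a step that is already met when the one before it is completed fails the run):
1. the ribbed tote is lifted clear of the bench (height (world z) of tote above 0.05 m), for 0.1 s.
2. turned half round, its ribs are in the channels (z of tote in the frame of slotted_tote below 0.055 m and horizontal distance between tote and slotted_tote below 0.008 m and angle between the z axis of tote and the z axis of slotted_tote, either way round below 0.04 rad and angle between the x axis of tote and the x axis of slotted_tote, either way round below 0.08 rad), for 0.1 s.
At the end, for the whole second after the job is handed in: the ribbed tote is nested in the slotted tote, fully home (undersides no more than 16.5 mm apart, 14 mm being home), upright and square in it (within 0.04 rad and 8 mm), let go and at rest (z of tote in the frame of slotted_tote below 0.0165 m and horizontal distance between tote and slotted_tote below 0.008 m and angle between the z axis of tote and the z axis of slotted_tote, either way round below 0.04 rad and angle between the x axis of tote and the x axis of slotted_tote, either way round below 0.08 rad and contact force between tote and the fingers below 0.01 N and linear speed of tote below 0.02 m/s); the robot touches nothing.
It fails at once if the shock mounts are over-pressed (tray pushed down more than 26 mm) (value of joint dock above 0.026 m).
It fails at once if a bystander on the bench is moved by more than 25 mm (distance of any of screwdriver, valve, connector, meter, spanner, dial_knob from where it was at the start of the episode above 0.025 m).
It also fails if it takes over 58 s, if anything falls off the work surface, if the arm or the gripper's body presses on something with over 40 N, if the wrist force passes 120 N, or if a joint passes its speed limit or range.

## Working session

There is one attempt and no reset: what is moved stays moved. The work goes in short steps, Python scripts to look and compute and a shell command to move; the robot and the scene stay as the last step left them, time stands still between calls to the robot, and variables do not carry over. Pictures are saved under pics/ and viewed, about 8 in all and at most 12, crops included, and the job is handed in when it is done.

```bash
mkdir -p pics; ls
python3 - <<'E'
from station import r
import cv2,json
for n in("top","side"):
    c=r.camera(n); cv2.imwrite(f"pics/{n}0.png",c["image"]); print(n,c["camera_matrix"],c["D"],c["rvec"],c["tvec"])
print(r.get_obs())
E
```

```text
pics
top [[472.06315411   0.         287.26070461]
 [  0.         472.06315411 215.95653037]
 [  0.           0.           1.        ]] [-0.06997521  0.          0.          0.          0.        ] [ 2.15918134 -2.10602673  0.20402386] [ -24.84378461  593.30558951 1357.17663353]
side [[422.76485186   0.         272.70116966]
 [  0.         422.76485186 204.17625167]
 [  0.           0.           1.        ]] [0.04316943 0.         0.         0.         0.        ] [ 0.3329624  -2.60805393  1.47093187] [ 595.43679267  156.35321097 1138.22493379]
{'clock': 0.1, 'q': array([1.04038616e+00, 3.13934868e-01, 4.50996106e-02, 1.30362146e+00,
       1.71361241e-05, 1.43123100e+00]), 'qvel': array([-0.00128243, -0.00146932,  0.00480794,  0.00090723, -0.00093819,
       -0.000601  ]), 'tau': array([ 1.94031629e-03, -4.81724489e+01,  2.99244529e+01,  1.27174592e-02,
       -1.26701880e-04,  1.49848240e-06]), 'eef_pos': array([218.8080927 , 531.2427995 , 230.49548477]), 'tool_rot': array([-3.13995079e+00, -2.47951157e-04,  2.75074760e+00]), 'force': array([ 0.059455  , -0.21294462, -0.43406767]), 'wrist_torque': array([ 0.03620356, -0.01429523, -0.0076597 ]), 'width': 84.81240719544158}
```

View pics/top0.png

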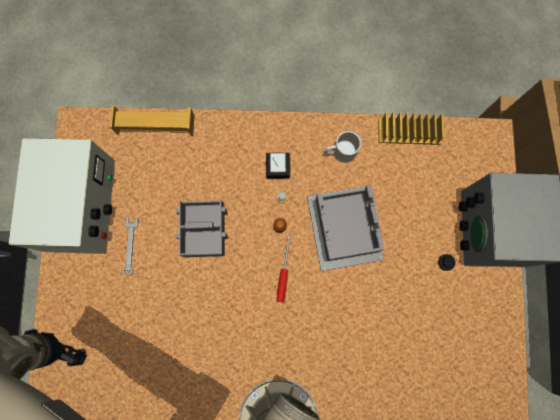

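View pics/side0.png

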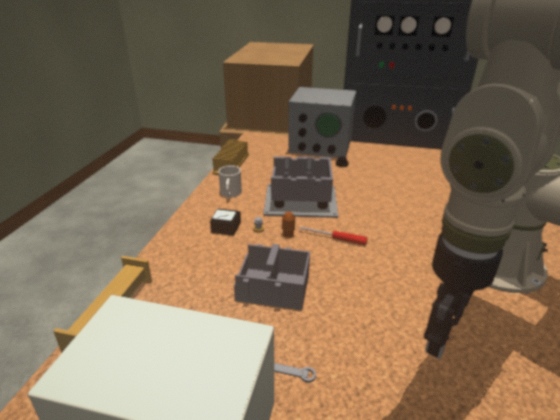

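The top view shows the ribbed tote at about (202,228), its handle bar running along the image columns at about (198,225). The slotted tote is on its tray at (347,225), with the valve (280,225), screwdriver (283,285), connector (282,197) and meter (278,165) between them. I'll enlarge the totes.

```bash
cat > h.py <<'E'
import numpy as np,cv2
from station import r
def ray(c,uv,z):
    K,D=np.array(c["camera_matrix"]),np.array(c["D"]);R=cv2.Rodrigues(np.array(c["rvec"]))[0];t=np.array(c["tvec"]).ravel()
    p=cv2.undistortPoints(np.array([[uv]],float),K,D)[0,0]
    d=R.T@np.array([p[0],p[1],1]);o=-R.T@t
    return (o+d*(z-o[2])/d[2])[:2]
def proj(c,P):
    return cv2.projectPoints(np.array(P,float).reshape(-1,3),np.array(c["rvec"]),np.array(c["tvec"]),np.array(c["camera_matrix"]),np.array(c["D"]))[0][:,0]
E
python3 - <<'E'
from h import *
a=cv2.imread("pics/top0.png")
f=lambda x,y:cv2.resize(a[y:y+100,x:x+65 if x<200 else x+90],None,fx=5,fy=5,interpolation=cv2.INTER_CUBIC)
cv2.imwrite("pics/crop1.png",np.hstack([f(170,185),f(302,178)]))
b=cv2.imread("pics/side0.png")
f=lambda x,y:cv2.resize(b[y:y+85,x:x+80],None,fx=5,fy=5,interpolation=cv2.INTER_CUBIC)
cv2.imwrite("pics/crop2.png",np.hstack([f(233,232),f(262,140)]))
E
```

```text
(no output)
```

View pics/crop1.png

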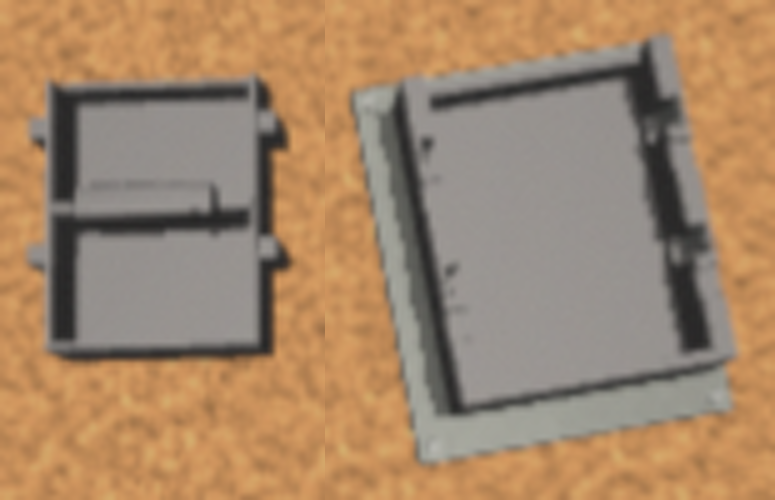

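View pics/crop2.png

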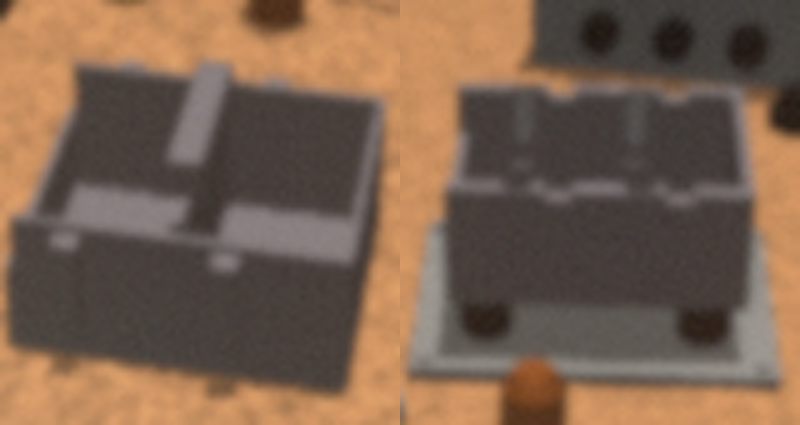

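Top crop: the ribbed tote's ribs sit at crop rows 130 and 255, and its body spans rows 82–350. In the slotted tote, the notches are at about (660,130) and (690,240). In the side crop, the shoes show at (525,120) and (635,120), and the saddles at (560,95) and (677,95). I can't yet tell which ends are low, so I'll check that numerically.

```bash
cat >> h.py <<'E'
def T(P,x,y,z,yaw):
    P=np.array(P,float).reshape(-1,3);c,s=np.cos(yaw),np.sin(yaw)
    return P@np.array([[c,-s,0],[s,c,0],[0,0,1]]).T+[x,y,z]
E
python3 - <<'E'
from h import *
ct,cs=r.camera("top"),r.camera("side")
L=lambda x,y:(170+x/5-.4,185+y/5-.4); S=lambda x,y:(302+(x-325)/5-.4,178+y/5-.4)
# ribbed: rib tops at z 76 (outer ends)
print("rib outer ends z76",[ray(ct,L(*p),76).round(0) for p in[(33,130),(33,253),(280,125),(280,250)]])
print("rim",[ray(ct,L(*p),80).round(0) for p in[(50,348),(268,348)]],"far z80/z50",[(ray(ct,L(*p),80).round(0),ray(ct,L(*p),50).round(0)) for p in[(50,83),(258,80)]])
# slotted rim z=127
print("slot",[ray(ct,S(*p),127).round(0) for p in[(408,78),(668,37),(735,355),(455,410)]], "low97",[ray(ct,S(*p),97).round(0) for p in[(408,78),(668,37),(735,355),(455,410)]])
print("tray corners z5",[ray(ct,S(*p),5).round(0) for p in[(352,92),(420,462),(732,408)]])
SS=lambda x,y:(262+(x-400)/5-.4,140+y/5-.4); SL=lambda x,y:(233+x/5-.4,232+y/5-.4)
print("side slot near rim z127: corners",[ray(cs,SS(*p),127).round(0) for p in[(448,187),(750,190)]],"saddles z122",[ray(cs,SS(*p),122).round(0) for p in[(558,197),(680,200)]])
print(" far rim",[ray(cs,SS(*p),127).round(0) for p in[(460,87),(740,87)]],"saddles",[ray(cs,SS(*p),122).round(0) for p in[(562,95),(677,97)]])
print("side ribbed near ribs z76",[ray(cs,SL(*p),76).round(0) for p in[(65,243),(225,265)]],"corners z80",[ray(cs,SL(*p),80).round(0) for p in[(13,218),(352,262),(380,100),(80,68)]])
b=cs["image"]; g=lambda x,y:cv2.resize(b[y:y+85,x:x+80],None,fx=5,fy=5,interpolation=cv2.INTER_LANCZOS4)
im=np.hstack([g(233,232),g(262,140)]); im=np.clip((im.astype(float)/255)**.6*255,0,255).astype(np.uint8)
a=ct["image"];f=lambda x,y:cv2.resize(a[y:y+60,x:x+80],None,fx=5,fy=5,interpolation=cv2.INTER_LANCZOS4)
t=np.clip((np.hstack([f(165,225),f(310,225)]).astype(float)/255)**.6*255,0,255).astype(np.uint8)
cv2.imwrite("pics/crop3.png",im)
E
```

```text
rib outer ends z76 [array([597., 318.]), array([524., 313.]), array([604., 172.]), array([530., 169.])]
rim [array([468., 299.]), array([472., 173.])] far z80/z50 [(array([625., 309.]), array([631., 315.])), (array([630., 186.]), array([636., 190.]))]
slot [array([649., -96.]), array([ 677., -246.]), array([ 494., -282.]), array([ 460., -125.])] low97 [array([656., -98.]), array([ 685., -252.]), array([ 498., -289.]), array([ 462., -128.])]
tray corners z5 [array([667., -71.]), array([ 438., -116.]), array([ 476., -307.])]
side slot near rim z127: corners [array([645., -96.]), array([ 466., -138.])] saddles z122 [array([ 579., -110.]), array([ 506., -124.])]
 far rim [array([ 674., -239.]), array([ 493., -284.])] saddles [array([ 608., -254.]), array([ 532., -269.])]
side ribbed near ribs z76 [array([596., 317.]), array([522., 313.])] corners z80 [array([623., 311.]), array([466., 301.]), array([476., 181.]), array([628., 193.])]
```

View pics/crop3.png

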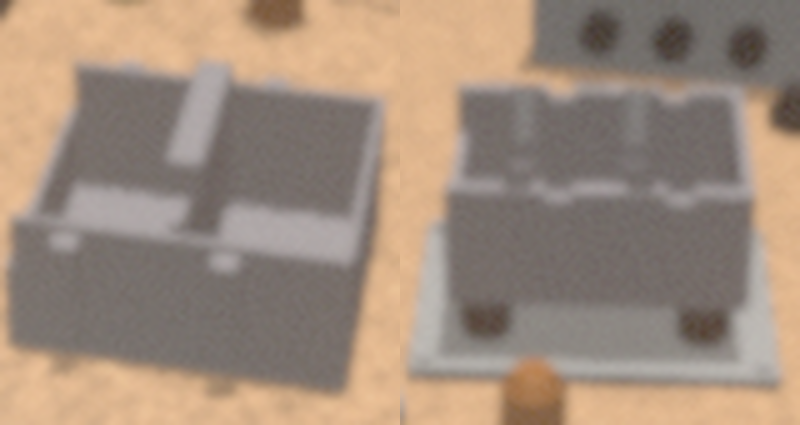

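Both views agree:

| Tote | Centre (mm) | Yaw (rad) | Low end |
|---|---|---|---|
| Ribbed | (552,242) | about 0.045 | world +x |
| Slotted | (570,-188) | about 0.195 | world +x |

The ribs are at x = 600 and 527, and the saddles at +24 and -51 along the slotted tote's axis. So the pictures don't show the tote the wrong way round. I'll check that again once it's lifted, then go for the grasp.

```bash
python3 -m handwheel '[[[0,0,0,1],[0,0,0,1],[0,0,0,1],[0,0,0,1],[0,0,0,1]]]' 75 80; python3 -m handwheel '[[[0,0,0,1],[0,0,0,1],[0,0,0,1],[0,0,0,0.12],[0,0,0,0]]]'
```

```text
clock: 0.7
eef_pos: [219.0, 531.5, 231.1]
tool_rot: [-3.141, 0.0, 2.047]
force: [-0.6, -0.2, -0.6]
width: 63.9
clock: 1.2
eef_pos: [219.0, 531.6, 231.1]
tool_rot: [-3.141, 0.0, 1.62]
force: [0.5, 0.3, 0.2]
width: 63.6
```

```bash
python3 -m handwheel '[[[-0.95,1,0,0],[-0.95,1,0,0],[-0.95,1,0,0],[-0.95,1,0,0],[-0.95,1,0,0]]]'; python3 -m handwheel '[[[-0.95,1,0,0],[-0.95,1,0,0],[-0.95,1,0,0],[-0.95,1,0,0],[-0.95,1,0,0]]]'; python3 -m handwheel '[[[-0.95,1,0,0],[-0.95,1,0,0],[-0.95,1,0,0],[-0.95,1,0,0],[-0.95,1,0,0]]]';python3 -m handwheel '[[[-1,0.9,1,0],[0,0,1,0],[0,0,1,0],[0,0,0,0],[0,0,0,0]]]'
python3 - <<'E'
from h import *
print(r.get_obs()["eef_pos"],r.get_obs()["tool_rot"])
c=r.camera("top"),r.camera("side")
o=[cv2.resize(k["image"][y:y+120,x:x+100],None,fx=4,fy=4,interpolation=cv2.INTER_CUBIC) for k,(x,y) in zip(c,[(150,170),(230,200)])]
cv2.imwrite("pics/g1.png",np.hstack(o))
E
```

```text
clock: 1.7
eef_pos: [324.0, 440.7, 231.3]
tool_rot: [3.141, -0.0, 1.62]
force: [-0.5, -0.5, 0.0]
width: 64.1
clock: 2.2
eef_pos: [428.4, 350.3, 231.3]
tool_rot: [3.142, -0.0, 1.62]
force: [0.2, 0.8, 0.3]
width: 63.9
clock: 2.7
eef_pos: [532.7, 260.0, 231.3]
tool_rot: [3.142, -0.0, 1.62]
force: [0.9, 0.3, 0.8]
width: 63.9
clock: 3.2
eef_pos: [550.5, 241.7, 171.3]
tool_rot: [-3.141, 0.0, 1.618]
force: [0.5, -0.4, -0.1]
width: 63.8
[550.52632834 241.67417012 171.33936068] [-3.14068968e+00  1.06736825e-04  1.61844196e+00]
```

View pics/g1.png

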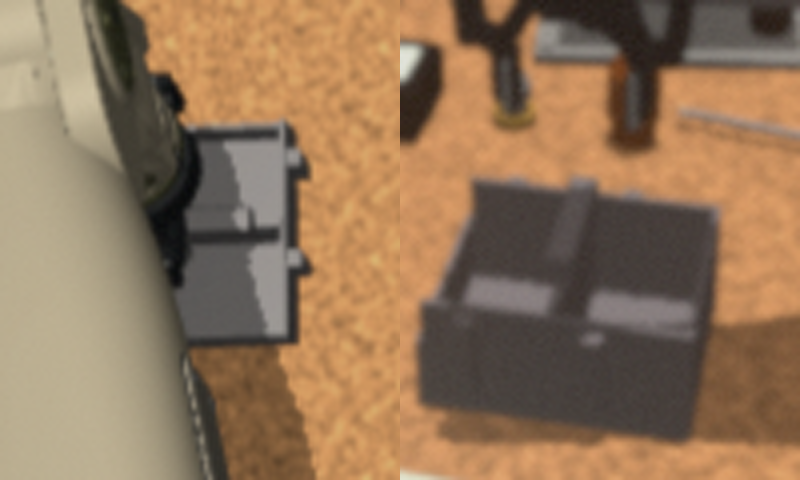

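The fingers at side-crop columns 505 and 632 straddle the handle at 572. In the top view the tote's low end is at the top. I'll descend and grip.

```bash
python3 -m handwheel '[[[0,0.07,1,0],[0,0,1,0],[0,0,1,0],[0,0,1,0],[0,0,0.7,0]]]'; python3 -m handwheel '[[[0,0,0,0],[0,0,0,0],[0,0,0,0],[0,0,0,0],[0,0,0,0]]]' 0 90;python3 -m handwheel '[[[0,0,0,0],[0,0,0,0],[0,0,0,0]]]'
```

```text
clock: 3.8
eef_pos: [552.5, 242.2, 77.5]
tool_rot: [3.14, -0.0, 1.618]
force: [0.3, 0.0, -0.7]
width: 63.8
clock: 4.3
eef_pos: [553.3, 242.3, 79.3]
tool_rot: [3.139, -0.001, 1.617]
force: [-1.1, 0.5, 6.1]
width: 16.6
clock: 4.6
eef_pos: [553.2, 242.3, 79.3]
tool_rot: [3.139, -0.001, 1.617]
force: [-1.7, 0.5, 5.4]
width: 16.8
```

```bash
python3 -m handwheel '[[[0,0,-0.5,0],[0,0,-0.5,0],[0,0,-1,0],[0,0,-1,0],[0,0,-1,0]]]'; python3 -m handwheel '[[[0,0,-1,0],[0,0,-1,0],[0,0,-1,0],[0,0,-1,0],[0,0,0,0]]]'
python3 - <<'E'
from h import *
print(r.get_obs()["eef_pos"],r.get_obs()["tool_rot"],r.get_obs()["force"])
c=r.camera("side");cv2.imwrite("pics/s2.png",cv2.resize(c["image"][120:320,180:400],None,fx=3,fy=3,interpolation=cv2.INTER_CUBIC))
c=r.camera("top");cv2.imwrite("pics/t2.png",c["image"])
E
```

```text
clock: 5.1
eef_pos: [552.1, 241.7, 158.5]
tool_rot: [-3.141, 0.0, 1.617]
force: [0.9, 1.0, -3.2]
width: 16.6
clock: 5.6
eef_pos: [553.7, 242.2, 241.0]
tool_rot: [3.136, -0.001, 1.617]
force: [0.1, -0.1, -2.8]
width: 16.6
[553.72764262 242.15764    240.96849603] [ 3.13584355e+00 -1.32147502e-03  1.61705349e+00] [ 0.13097894 -0.09670677 -2.82287205]
```

View pics/s2.png

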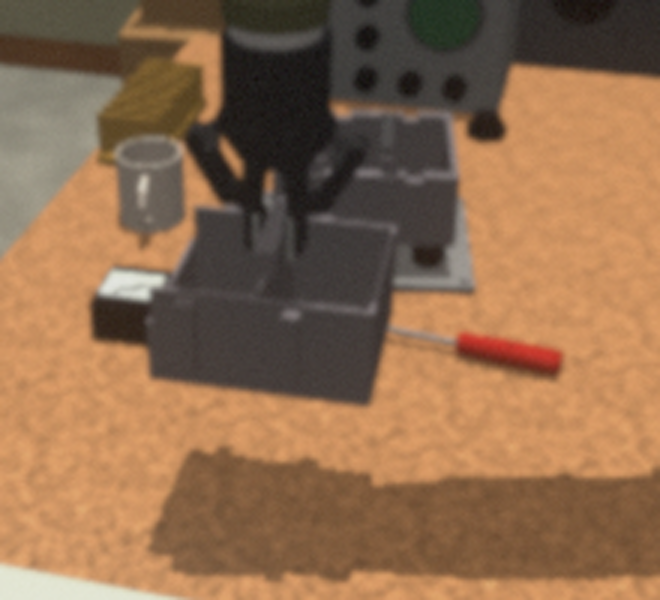

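The tote is held level at about 162 mm, with its low end still to the left (+x), the same side as the slotted tote's. I'll carry it over the slotted tote and yaw +0.15 rad.

```bash
python3 -m handwheel '[[[-0.4,0,0,0],[-0.8,0,0,0],[-1,0,0,0],[-1,0,0,0],[-1,0,0,0]]]'; python3 -m handwheel '[[[-1,0,0,0],[-1,0,0,0],[-1,0,0,0],[-1,0,0,0],[-1,0,0,0]]]';  python3 -m handwheel '[[[-1,0,0,0],[-1,0,0,0],[-1,0,0,0],[-1,0,0,0],[-1,0,0,0]]]';  python3 -m handwheel '[[[-1,0,0,0],[-1,0,0,0],[-1,0,0,0],[-1,0,0,0],[-1,-0.17,0,0]]]';python3 -m handwheel '[[[-1,0,0,0],[-0.8,0,0,0],[-0.54,0,0,-0.4],[0,0,0,-0.67],[0,0,0,0]]]';python3 -m handwheel '[[[0,0,0,0],[0,0,0,0],[0,0,0,0]]]'
python3 - <<'E'
from h import *
o=r.get_obs();print(o["q"],o["force"])
c=r.camera("side");cv2.imwrite("pics/s3.png",c["image"])
c=r.camera("top");cv2.imwrite("pics/t3.png",c["image"])
a=cv2.imread("pics/s3.png")[110:230,235:365];b=c["image"][170:280,300:400]
cv2.imwrite("pics/c3.png",cv2.resize(a,None,fx=6,fy=5,interpolation=cv2.INTER_CUBIC))
E
```

```text
clock: 6.2
eef_pos: [555.5, 155.8, 236.3]
tool_rot: [-3.14, 0.001, 1.616]
force: [-0.3, -0.3, -1.6]
width: 16.3
clock: 6.7
eef_pos: [559.9, 55.8, 236.3]
tool_rot: [-3.14, 0.0, 1.616]
force: [-0.4, -0.2, -2.9]
width: 16.7
clock: 7.2
eef_pos: [564.3, -43.9, 236.3]
tool_rot: [-3.14, -0.0, 1.616]
force: [-0.5, 0.6, -3.1]
width: 16.8
clock: 7.7
eef_pos: [565.5, -143.9, 236.2]
tool_rot: [-3.14, -0.0, 1.616]
force: [-0.2, 0.7, -2.6]
width: 16.6
clock: 8.2
eef_pos: [568.0, -189.7, 236.5]
tool_rot: [-3.14, -0.001, 1.765]
force: [-0.3, 0.2, -1.7]
width: 16.3
clock: 8.5
eef_pos: [568.6, -188.5, 237.2]
tool_rot: [-3.142, -0.0, 1.766]
force: [0.7, 0.8, -3.2]
width: 16.3
[-4.54083195e-01  3.59683611e-01  1.26372810e-01  1.33762399e+00
  4.14480929e-05  9.21550666e-01] [ 0.66132015  0.80737788 -3.17666359]
```

View pics/c3.png

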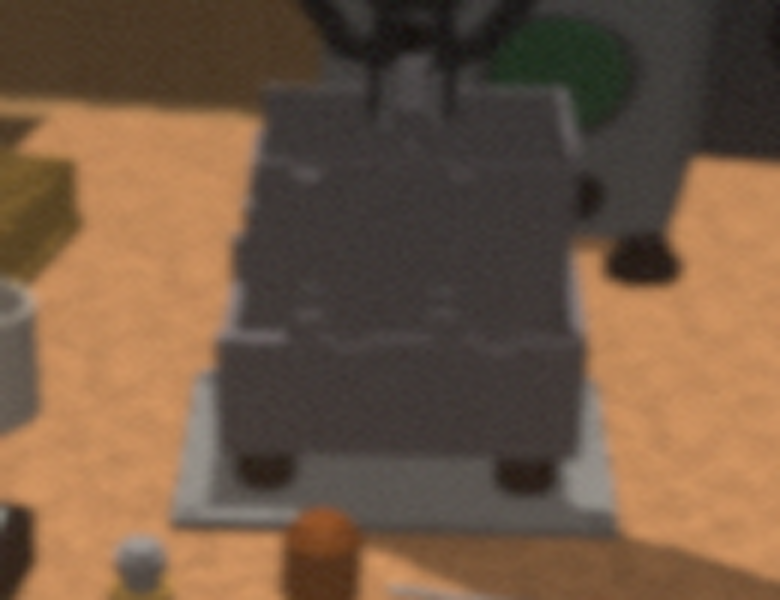

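Side crop: near-side ribs at (307,172) and (458,172), slotted-rim saddle dips at (358,343) and (495,348), rim corners at (222,338) and (582,340). I'll compare the two numerically.

Run:
```python
from h import *
c=r.camera("side")
# predicted pixels in crop coords
def pc(P): 
    p=proj(c,P); return ((p-[235,110]+.4)*[6,5]).round(0).tolist()
tp=(568.6,-188.5,158,.195)
print("ribs tops pred (outer mid z76)",pc(T([[50,68,76],[-25,68,76]],*tp)),"seen 307,172 458,172")
print("near rim corners",pc(T([[82,62,80],[-82,62,80]],*tp)),"seen 260,160 575,158; far",pc(T([[82,-62,80],[-82,-62,80]],*tp)),"seen 265,88 570,88")
sp=(570,-188.5,47,.195)
print("slot rim near",pc(T([[95,79,80],[-95,79,80]],*sp)),"seen 222,338 582,340; saddles",pc(T([[25,79,74],[-50,79,74]],*sp)),"seen 358,348 495,353")
print("far channel shoe",pc(T([[50,-72,60],[-25,-72,60]],*sp)))
```

```text
ribs tops pred (outer mid z76) [[307.0, 171.0], [460.0, 173.0]] seen 307,172 458,172
near rim corners [[242.0, 159.0], [578.0, 165.0]] seen 260,160 575,158; far [[255.0, 84.0], [565.0, 88.0]] seen 265,88 570,88
slot rim near [[212.0, 339.0], [588.0, 347.0]] seen 222,338 582,340; saddles [[350.0, 351.0], [498.0, 354.0]] seen 358,348 495,353
far channel shoe [[310.0, 264.0], [444.0, 266.0]]
```

Ribs, channels and TCP line up within about 1 mm. I'll lower to just above the rim, then feel my way in.

```bash
python3 -m handwheel '[[[0,0,1,0],[0,0,0.6,0],[0,0,0,0],[0,0,0,0]]]'; python3 -m handwheel '[[[0,0,0.25,0],[0,0,0.25,0],[0,0,0,0]]]';python3 -m handwheel '[[[0,0,0.25,0],[0,0,0.25,0],[0,0,0,0]]]'
```

```text
clock: 9.05
eef_pos: [568.5, -188.6, 205.1]
tool_rot: [-3.141, -0.001, 1.766]
force: [0.6, -0.2, -2.5]
width: 16.2
clock: 9.35
eef_pos: [568.4, -188.6, 194.7]
tool_rot: [-3.141, -0.001, 1.766]
force: [0.0, 0.0, -4.3]
width: 16.5
clock: 9.65
eef_pos: [569.2, -189.5, 185.1]
tool_rot: [3.141, 0.002, 1.766]
force: [1.4, -2.9, -1.3]
width: 16.5
```

```bash
python3 -m handwheel '[[[0,0,0.2,0],[0,0,0,0],[0,0,0,0]]]'
python3 - <<'E'
from h import *
o=r.get_obs();print(o["force"],o["wrist_torque"],o["tool_rot"])
c=r.camera("side")
cv2.imwrite("pics/c4.png",cv2.resize(c["image"][110:230,235:365],None,fx=6,fy=5,interpolation=cv2.INTER_CUBIC))
E
```

```text
clock: 9.95
eef_pos: [569.3, -189.2, 181.7]
tool_rot: [3.14, 0.001, 1.766]
force: [2.5, -3.2, -0.3]
width: 16.8
[ 2.50383295 -3.20915015 -0.31848656] [-0.88162857 -0.45637214 -0.14326076] [3.14048365e+00 1.10439149e-03 1.76608924e+00]
```

View pics/c4.png

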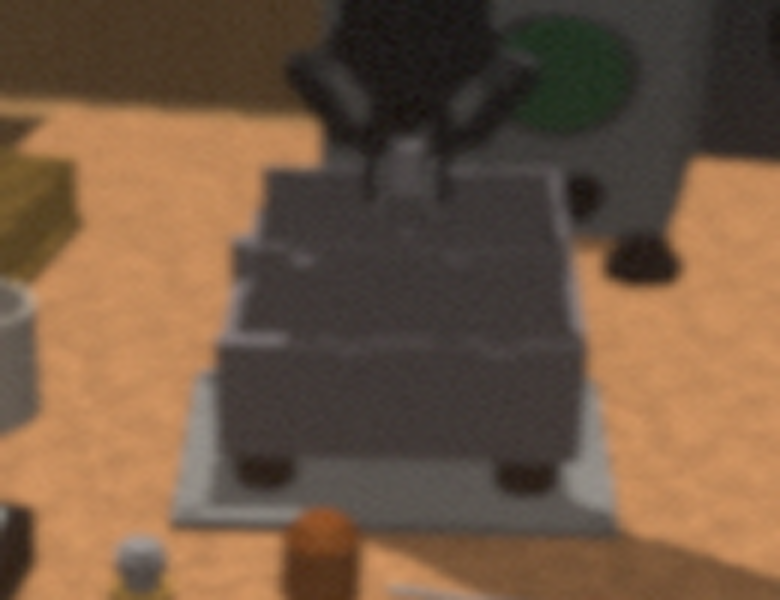

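```bash
python3 -m handwheel '[[[-0.1,0.06,0,0],[0,0,0,0],[0,0,0,0]]]';python3 -m handwheel '[[[0,0,0.2,0],[0,0,0,0],[0,0,0,0]]]'
```

```text
clock: 10.3
eef_pos: [570.2, -190.4, 181.1]
tool_rot: [-3.141, -0.0, 1.766]
force: [0.6, -3.3, -1.3]
width: 16.7
clock: 10.6
eef_pos: [570.3, -190.5, 177.2]
tool_rot: [3.142, -0.0, 1.766]
force: [0.8, -2.5, -0.5]
width: 16.9
```

The force stays small at about 51 mm between the undersides, so the ribs are in the channels, not stacked. I'll keep pressing.

```bash
python3 -m handwheel '[[[-0.06,0.01,0.2,0],[0,0,0,0],[0,0,0.2,0],[0,0,0,0]]]';python3 -m handwheel '[[[0,0,0.2,0],[0,0,0.2,0],[0,0,0,0]]]'
```

```text
clock: 11.0
eef_pos: [570.7, -191.1, 169.0]
tool_rot: [3.141, -0.001, 1.767]
force: [0.3, 0.6, 3.1]
width: 16.9
clock: 11.3
eef_pos: [570.8, -191.3, 160.9]
tool_rot: [3.141, -0.001, 1.767]
force: [0.5, 1.2, 4.3]
width: 16.9
```

```bash
python3 -m handwheel '[[[0,0,0.2,0],[0,0,0.2,0],[0,0,0,0]]]'
```

```text
clock: 11.6
eef_pos: [570.9, -191.4, 153.2]
tool_rot: [3.141, -0.0, 1.767]
force: [0.8, 0.9, 6.8]
width: 16.5
```

```bash
python3 -m handwheel '[[[0,0,0.2,0],[0,0,0.1,0],[0,0,0,0]]]'; python3 -m handwheel '[[[0,0,0.2,0],[0,0,0,0]]]'
```

```text
clock: 11.9
eef_pos: [571.0, -191.5, 147.8]
tool_rot: [3.141, 0.0, 1.767]
force: [-0.4, 1.5, 7.9]
width: 16.5
clock: 12.1
eef_pos: [571.1, -191.5, 143.8]
tool_rot: [3.14, 0.0, 1.767]
force: [-0.3, 1.8, 8.2]
width: 16.6
```

```bash
python3 -m handwheel '[[[0,0,0.2,0],[0,0,0,0]]]'; python3 -m handwheel '[[[0,0,0.15,0],[0,0,0,0]]]'
```

```text
clock: 12.3
eef_pos: [571.2, -191.5, 140.0]
tool_rot: [3.14, 0.0, 1.767]
force: [-0.4, 2.3, 8.4]
width: 16.4
clock: 12.5
eef_pos: [571.0, -191.5, 136.9]
tool_rot: [3.141, 0.0, 1.767]
force: [-0.3, 1.3, 6.7]
width: 16.2
```

Past the peak, with the reading falling from 8.4 to 6.7 N. I'll continue to the home stop.

```bash
python3 -m handwheel '[[[0,0,0.2,0],[0,0,0,0]]]'; python3 -m handwheel '[[[0,0,0.15,0],[0,0,0,0]]]';python3 -m handwheel '[[[0,0,0.1,0],[0,0,0,0],[0,0,0,0]]]'
```

```text
clock: 12.7
eef_pos: [570.8, -191.5, 132.6]
tool_rot: [3.141, -0.0, 1.767]
force: [-0.7, 1.1, 7.1]
width: 16.7
clock: 12.9
eef_pos: [570.9, -191.5, 129.6]
tool_rot: [3.141, -0.0, 1.767]
force: [0.0, 1.9, 5.5]
width: 16.6
clock: 13.2
eef_pos: [571.0, -191.5, 127.9]
tool_rot: [3.141, 0.0, 1.767]
force: [-1.0, 1.2, 6.6]
width: 16.4
```

```bash
python3 -m handwheel '[[[0,0,0.1,0],[0,0,0,0]]]'; python3 -m handwheel '[[[0,0,0.1,0],[0,0,0,0],[0,0,0,0]]]'
python3 - <<'E'
from h import *
c=r.camera("side");F=[]
for i in range(3): F.append(r.get_obs()["force"][2]);c=r.camera("side")
print(F)
cv2.imwrite("pics/s5.png",c["image"])
cv2.imwrite("pics/c5.png",cv2.resize(c["image"][110:230,235:365],None,fx=6,fy=5,interpolation=cv2.INTER_CUBIC))
E
```

```text
clock: 13.4
eef_pos: [571.1, -191.6, 125.9]
tool_rot: [3.14, 0.0, 1.767]
force: [-0.2, 0.7, 7.1]
width: 16.4
clock: 13.7
eef_pos: [571.1, -191.6, 124.2]
tool_rot: [3.14, 0.001, 1.767]
force: [0.6, 1.8, 7.1]
width: 16.5
[np.float64(8.024812283572349), np.float64(7.78547715120679), np.float64(7.000635084382835)]
```

```bash
python3 -m handwheel '[[[0,0,0.1,0],[0,0,0,0]]]'; python3 -m handwheel '[[[0,0,0.1,0],[0,0,0,0],[0,0,0,0]]]'
python3 - <<'E'
from h import *
F=[]
for i in range(4): F.append(r.get_obs()["force"][2]);c=r.camera("side")
print(F)
cv2.imwrite("pics/c6.png",cv2.resize(c["image"][110:230,235:365],None,fx=6,fy=5,interpolation=cv2.INTER_CUBIC))
E
```

```text
clock: 14.1
eef_pos: [571.1, -191.6, 122.2]
tool_rot: [3.14, 0.001, 1.767]
force: [-0.4, 1.5, 8.0]
width: 16.6
clock: 14.4
eef_pos: [571.1, -191.6, 120.6]
tool_rot: [3.14, 0.001, 1.767]
force: [-1.8, 1.4, 10.2]
width: 16.6
[np.float64(10.180406495380996), np.float64(10.568540903895112), np.float64(10.315426638490168), np.float64(9.467293818305585)]
```

The slope matches the tray's 0.6 N/mm, and the sink of about 19 mm gives a 14 mm separation, so it is home. I'll ease off the load and let go.

```bash
python3 -m handwheel '[[[0,0,-0.2,0],[0,0,-0.2,0],[0,0,0,0]]]'; python3 -m handwheel '[[[0,0,0,0],[0,0,0,0],[0,0,0,0],[0,0,0,0],[0,0,0,0]]]' 70; python3 -m handwheel '[[[0,0,-0.5,0],[0,0,-1,0],[0,0,-1,0],[0,0,-1,0],[0,0,-1,0]]]'; python3 -m handwheel '[[[0,0,-1,0],[0,0,-1,0],[1,0,0,0],[1,0,0,0],[1,0,0,0]]]'; python3 -m handwheel '[[[1,0,0,0],[1,0,0,0],[1,0,0,0],[1,0,0,0],[1,0,0,0]]]';python3 -m handwheel '[[[1,0,0,0],[1,0,0,0],[0,0,0,0],[0,0,0,0]]]'
python3 - <<'E'
from h import *
c=r.camera("side");t=r.camera("top")
a=cv2.resize(c["image"][120:225,250:350],None,fx=4,fy=4,interpolation=cv2.INTER_CUBIC)
b=cv2.resize(t["image"][175:280,300:400],None,fx=4,fy=4,interpolation=cv2.INTER_CUBIC)
cv2.imwrite("pics/f1.png",np.hstack([a,b]))
E
```

```text
clock: 14.9
eef_pos: [571.1, -191.6, 128.3]
tool_rot: [3.14, 0.0, 1.767]
force: [-0.6, 0.4, 6.1]
width: 16.3
clock: 15.4
eef_pos: [570.5, -191.6, 126.9]
tool_rot: [-3.141, -0.0, 1.766]
force: [-0.8, -0.1, -0.0]
width: 59.9
clock: 15.9
eef_pos: [570.8, -191.6, 219.0]
tool_rot: [3.141, 0.0, 1.766]
force: [0.1, 1.2, 0.1]
width: 60.0
clock: 16.4
eef_pos: [558.0, -130.7, 256.5]
tool_rot: [-3.14, -0.001, 1.767]
force: [0.2, 0.7, -0.3]
width: 59.7
clock: 16.9
eef_pos: [538.0, -32.1, 256.3]
tool_rot: [-3.14, -0.001, 1.768]
force: [-0.3, -0.5, -0.0]
width: 59.9
clock: 17.3
eef_pos: [530.9, 5.9, 256.7]
tool_rot: [-3.141, -0.0, 1.769]
force: [-0.6, -0.2, -0.9]
width: 60.0
```

View pics/f1.png

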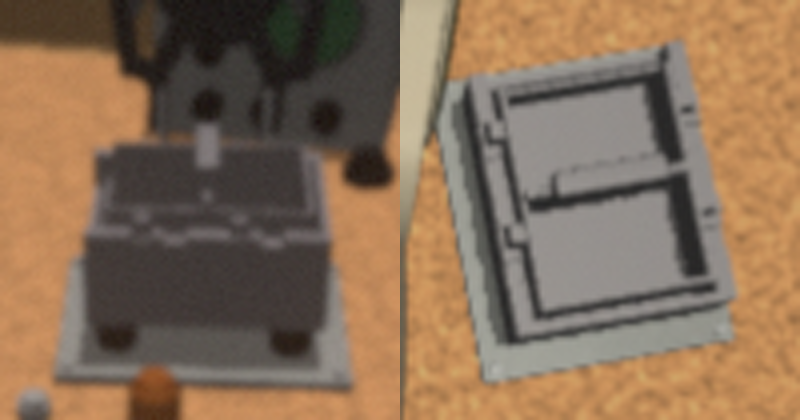

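The picture shows the tote nested and square, with the ribs in their channels and the gripper clear. I'll check the depth from the handle and rim pixels.

Run:
```python
from h import *
c=r.camera("side")
q=lambda P:((proj(c,P)-[250,120]+.4)*4).round(1).tolist()
for sep in(14,18,24):
    s=(570,-190,45,.195)
    print(sep,"handle near top",q(T([[0,40,108+sep]],*s)),"bar lower edge near",q(T([[0,40,84+sep]],*s)),"far top",q(T([[0,-40,108+sep]],*s)),"ribbed near rim",q(T([[0,62,80+sep]],*s)),"slot near rim",q(T([[0,79,80]],*s)))
g=cv2.cvtColor(c["image"],cv2.COLOR_BGR2GRAY)
print(g[146:185,301].tolist()); print(g[160:185,292].tolist(),g[160:185,318].tolist())
o=r.get_obs();print(o["clock"],o["width"])
```

```text
14 handle near top [[208.4, 163.9]] bar lower edge near [[207.4, 192.0]] far top [[208.7, 121.4]] ribbed near rim [[207.1, 209.5]] slot near rim [[206.5, 236.0]]
18 handle near top [[208.6, 159.1]] bar lower edge near [[207.6, 187.4]] far top [[208.8, 116.9]] ribbed near rim [[207.3, 204.8]] slot near rim [[206.5, 236.0]]
24 handle near top [[208.8, 152.0]] bar lower edge near [[207.8, 180.4]] far top [[209.1, 110.0]] ribbed near rim [[207.6, 197.7]] slot near rim [[206.5, 236.0]]
[29, 26, 27, 40, 63, 95, 115, 121, 121, 123, 120, 122, 122, 121, 118, 104, 78, 61, 57, 60, 64, 76, 91, 91, 82, 72, 69, 63, 61, 62, 75, 94, 104, 91, 73, 58, 59, 61, 61]
[59, 60, 60, 57, 58, 61, 59, 58, 57, 60, 64, 71, 74, 64, 60, 58, 62, 68, 85, 103, 99, 83, 62, 59, 61] [58, 58, 58, 59, 60, 59, 59, 57, 58, 58, 61, 66, 76, 76, 67, 61, 59, 57, 70, 92, 111, 101, 76, 64, 61]
17.45 60.1021234404589
```

The handle edges are at crop rows 122 and 167, against 121 and 164 predicted for home and 117 and 159 for 18 mm. That is home, so I'm handing in.

```bash
python3 -c "
from station import r
print(r.hand_in(), r.get_obs()['clock'])"
```

```text
the job is handed in; nothing more can be done
the job is handed in; nothing more can be done
```

The ribbed tote is nested in the slotted tote, let go, and the job was handed in at about 17.5 s; no verdict is reported.

**What I did:** I gripped the tote by its handle, carried it over the slotted tote, fed the ribs into the channels and pressed it down. The tool read at most about 10.5 N. Adding the tote's weight, the tray sank an estimated 19 mm (limit 26 mm). I then eased off, opened the gripper and backed away.

**Disagreement with the task text:** the tote was not the wrong way round. In both cameras the rib, saddle and low-end positions put both low ends towards world +x. So I turned it only 0.15 rad, not half round. The press bore this out: the ribs slid past the stacked height (64 mm) with little force. I then felt the shoes' peak, the drop after it, and the tray's own stiffness at the bottom.

**Last checks:**
- **Depth:** the handle edges in the side picture match 14 mm separation (fully home) better than 18 mm. One edge was about 3 enlarged pixels (under 1 camera pixel) lower than predicted.
- **Fit:** the last picture shows the tote square in the other and the gripper clear. The tool force was about zero.
- **Not measured:** I did not re-measure the bystanders. The carry was well above them and nothing was felt on the way.

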